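# Slide the row of switch pods onto the charging mat

## Task

Three black-capped switch pods stand in a row on the gaming desk, in line with the white charging mat. Slide the whole row along the desk as one block until the front pod is against the green end stop and all three sit close together and straight on the mat. Keep the pods flat on the desk and never let the row break up or buckle out of line. The orange-capped pod is a spare and not part of the row.

Things in the scene. Friction and masses are not known exactly. Their poses are not given: they have to be found in the camera images.
- dock: Fixed charging mat: flat white strip 146 x 76 mm, under 1 mm thick, no side walls, three green squares, solid green stop bar (26 mm high) at one end. Origin on the desk, mid foot of the stop's face; x along the mat into the stop (push direction), y across, z up. Seated pod centres: x = -23, -69, -115 mm, y = 0. The row waits 60 to 110 mm short of the stop. 70 mm either side of the lane is free.
- pod_front: Loose switch pod: white block 46 x 46 mm, 30 mm high, with a round black cap on top (39 mm across, 34 mm overall height); about 0.12 kg. Origin at the centre of its underside; z up, x roughly towards the stop. The pod nearest the stop.
- pod_middle: Loose switch pod: white block 46 x 46 mm, 30 mm high, with a round black cap on top (39 mm across, 34 mm overall height); about 0.12 kg. Origin at the centre of its underside; z up, x roughly towards the stop. The middle one of the row, 2 to 4 mm behind the front pod.
- pod_rear: Loose switch pod: white block 46 x 46 mm, 30 mm high, with a round black cap on top (39 mm across, 34 mm overall height); about 0.12 kg. Origin at the centre of its underside; z up, x roughly towards the stop. The last one of the row, farthest from the stop, 2 to 4 mm behind the middle pod; its rear face is free.

How it is judged:
At the end, for the whole second after the job is handed in: All three black-capped pods lie flat and at rest on the mat in a closed-up row: front pod within 10 mm of the stop, middle and rear pods within 12 and 14 mm of their own seated places, each within 15 mm of the mat's centre line and within 10 degrees of square to it (x of pod_front in the frame of dock above -0.033 m and y of pod_front in the frame of dock between -0.015 and 0.015 m and angle between the x axis of each of pod_front, pod_middle, pod_rear and the x axis of dock, either way round below 0.175 rad and angle between each of pod_front, pod_middle, pod_rear's own z axis and vertical below 0.1 rad and height (world z) of each of pod_front, pod_middle, pod_rear below 0.006 m and linear speed of each of pod_front, pod_middle, pod_rear below 0.01 m/s and x of pod_middle in the frame of dock above -0.081 m and y of pod_middle in the frame of dock between -0.015 and 0.015 m and x of pod_rear in the frame of dock above -0.129 m and y of pod_rear in the frame of dock between -0.015 and 0.015 m); the robot touches nothing.
It fails at once if a pod of the row is lifted more than 15 mm off the desk (height (world z) of any of pod_front, pod_middle, pod_rear above 0.015 m).
It fails at once if the row breaks up: a gap of more than 20 mm between neighbours (horizontal distance between pod_front and pod_middle above 0.066 m or horizontal distance between pod_middle and pod_rear above 0.066 m).
It fails at once if the row buckles: a pod strays more than 30 mm from the mat's centre line (y of any of pod_front, pod_middle, pod_rear in the frame of dock above 0.03 m or y of any of pod_front, pod_middle, pod_rear in the frame of dock below -0.03 m).
It also fails if it takes over 29 s, if anything falls off the work surface, if the arm or the gripper's body presses on something with over 40 N, if the wrist force passes 120 N, or if a joint passes its speed limit or range.

## Robot

A 7-joint arm with a two-finger parallel gripper is mounted at the origin on the work surface. World frame = base frame: x ahead of the robot, y to its left, z up, the work surface at z = 0. Lengths are in m, angles in rad, forces in N, time in s.
With the tool pointing down it reaches from about 0.4 to 0.75 m from the base axis. Payload 19.5 kg.
Tool frame: the origin (TCP) lies midway between the tips of the shut fingers; the grasp point (between the pads) lies 19 mm behind it; x points along the fingers, y is the direction in which the jaws open and shut, and the axes are right-handed (so a half turn about x gives the same grasp; the last joint's range is limited). The gripper opens to 85 mm and grips with 20 to 120 N. Pads are 22 mm wide; open, the fingers measure 114 mm over their backs; the gripper's body (76 mm by 85 mm) begins 54 mm behind the grasp point. The pads swing forward as they close: fully open they stand 13 mm farther back than shut.
Start: joints at [-0.042, 0.707, -0.028, 1.485, 0.022, 0.951, -0.075], TCP at [0.575, 0, 0.231] pointing down, gripper open.
Joint ranges: [-2.71, 2.71], [-0.32, 2.16], [-1.57, 1.52], [0, 2.45], [-1.46, 4.6], [0, 2.02], [-2.83, 2.83]. Speed limits (rad/s): [1.89, 1.89, 2.57, 2.57, 3.01, 3.01, 3.01].

## Interface

Orientations are given as a rotation vector (axis times angle).
In Python, from workcell import monitor, optics, ctrl, finder gives the robot as it stands.
- The arm moves only by the tool send_rows, never from a script. Its argument "series" is a list that holds one entry, the list of rows, each a list of 7 numbers: the opening in per cent of the stroke, from 0 (shut) to 100 (fully open), then the shift along the tool's x, y, z in units of 50 mm (1.0 is 50 mm), then the turn, a rotation vector about the tool's x, y, z in units of 6 degrees (1.0 is 6 degrees). In form: [[[grip, tx, ty, tz, wx, wy, wz], ...]]. A call has 1 to 10 rows; each row shifts and turns the commanded pose from where the row before left it, along the tool's axes as they then stand; what a row does not reach is not made up. A row lasts 1/10 s, in which the tool goes at most 50 mm and 8.59 degrees, less where a joint would pass 70% of its speed; a pose out of reach is approached as far as the arm can. A call is refused whole if a number of a shift passes 1 or a number of a turn 1, either way. A call with a gripper value outside its range is refused whole. The fingers move at their own pace and stop on an object; "force" is the grip in N (left out, the last holds). Time passes only in rows, so rows that do not move let the fingers close. It gives the time, the measured TCP pose, the force and the opening at its end, in the units of the state.
- monitor.state(): the state, without advancing time (a new reading comes with each control period).
- optics.grab_frame(name): name is "scene" or "side" or "wrist"; returns (picture, depth): 480x640x3 uint8, red, green, blue; 480x640 float32, m along the optical axis (not along the pixel's ray), 0 where there is no reading.
- optics.camera_info(name): a dict with "mtx" (3x3 intrinsics, pixels), "distortion" ([k1, k2, p1, p2, k3] as OpenCV has them; the pictures are not rectified), "camera_from_world" (4x4, takes a point from world to camera coordinates); the wrist camera has in their place "hand_eye" (4x4, takes a point from camera to tool coordinates, whose origin is the TCP and whose axes are the tool frame's). Camera axes: x right, y down, z forward; pixel columns grow to the right and rows downward; lengths in m; the calibration is good to about 2 mm. A picture is of the moment at which its call begins: read the wrist's pose just before it. camera_info takes no time and is no camera call.
- ctrl.sign_off(): hands the job in, once; it reports no verdict.
Trained networks look in the newest picture that a camera, given by its name, has taken for a name from the list of things; names that differ only in an ending like _2 or _b are one class to them, and where a whole thing is asked for, a point or a joint stands for the part that bears it (a point fixed in the world has none). Each returns a list of dicts, best first, with "score" (0 to 1); they miss things now and then, are a little off and sometimes report something else, mostly with a low value. They report only what shows in the picture. A call takes as long as a camera call.
- finder.look_for(label, camera): "box" ([left, top, right, bottom] as shares, 0 to 1, of the picture: columns of its width, rows of its height, round what is visible of it).
- finder.silhouettes(label, camera): "pixels" (480x640 bool, what is visible of it) and "box" ([left, top, right, bottom] as shares, 0 to 1, of the picture: columns of its width, rows of its height, round what is visible of it).
The state is a dict: "time_s": time; "q": joint angles; "joint_velocities": joint speeds; "tau": joint torques, N m; "ee_pos": TCP position; "orientation": TCP orientation; "wrist_force": force on the tool from outside, world axes, zero at the start; "ft_torque": the same for the moment, N m; "gripper_width": opening from 0.0 (shut) to 1.0 (fully open).
Only numpy, scipy, OpenCV 4.12 (cv2) and the standard library are available. Lean on these libraries where they do the work, as an engineer would, in place of code of your own. Each camera call takes 0.05 s, during which the arm holds its last target. There are 200 camera calls.

## Working session

There is one attempt and no reset: what is moved stays moved. The work goes in short steps, Python scripts to look and compute and a tool call to move; the robot and the scene stay as the last step left them, time stands still between calls to the robot, and variables do not carry over. Pictures are saved under pics/ and viewed, on a budget of 10 in all, crops included, one or two more only if the job needs it, and the job is handed in when it is done.

Besides the shell and the picture viewer there is one more tool, called after "Call:" as a command line: name --argument value ..., lists and objects as JSON in quotes. send_rows: Moves the arm, as the interface text tells. Its arguments: {"type":"object","properties":{"series":{"type":"array","items":{"type":"array","items":{"type":"array","items":{"type":"number"}}}},"force":{"type":"number"}},"required":["series"]}

```bash
mkdir -p pics; python3 - <<'E'
from workcell import monitor, optics, ctrl, finder
import cv2,numpy as np
s=monitor.state();print({k:np.round(v,3) for k,v in s.items()})
ims=[]
for c in("scene","side"):
    im,d=optics.grab_frame(c);np.savez(f"{c}.npz",im=im,d=d);ims.append(im)
    for l in("pod_front","dock"):
        for r in finder.look_for(l,c):print(c,l,round(r["score"],2),np.round(np.array(r["box"])*[640,480,640,480]))
    i=optics.camera_info(c);print(np.round(i["mtx"],1),i["distortion"],np.round(i["camera_from_world"],3))
    cv2.imwrite(f"pics/{c}0.png",im[...,::-1])
E
```

```text
{'time_s': np.float64(0.0), 'q': array([-0.042,  0.707, -0.028,  1.485,  0.022,  0.951, -0.076]), 'joint_velocities': array([ 0.   ,  0.002,  0.   ,  0.   ,  0.001, -0.   , -0.   ]), 'tau': array([-3.0000e-03, -8.8321e+01,  1.2330e+00, -2.3617e+01,  1.7000e-02,
        6.0000e-03, -0.0000e+00]), 'ee_pos': array([ 0.575, -0.   ,  0.231]), 'orientation': array([ 1.209,  1.21 , -1.21 ]), 'wrist_force': array([ 0.245, -0.461, -0.186]), 'ft_torque': array([ 0.087, -0.028, -0.03 ]), 'gripper_width': np.float64(1.005)}
scene pod_front 0.63 [318. 226. 359. 271.]
scene dock 0.85 [292. 183. 392. 299.]
[[484.8   0.  320.6]
 [  0.  484.8 237.5]
 [  0.    0.    1. ]] [-0.11010552  0.          0.          0.          0.        ] [[ 0.759  0.651  0.004 -0.485]
 [ 0.539 -0.624 -0.566 -0.256]
 [-0.366  0.432 -0.825  0.872]
 [ 0.     0.     0.     1.   ]]
side pod_front 0.86 [303. 211. 351. 249.]
side dock 0.57 [262. 192. 350. 267.]
[[502.    0.  323.7]
 [  0.  502.  230.3]
 [  0.    0.    1. ]] [0.01242429 0.         0.         0.         0.        ] [[ 0.815 -0.579 -0.013 -0.446]
 [-0.322 -0.434 -0.841  0.238]
 [ 0.482  0.69  -0.54   0.352]
 [ 0.     0.     0.     1.   ]]
```

View pics/scene0.png

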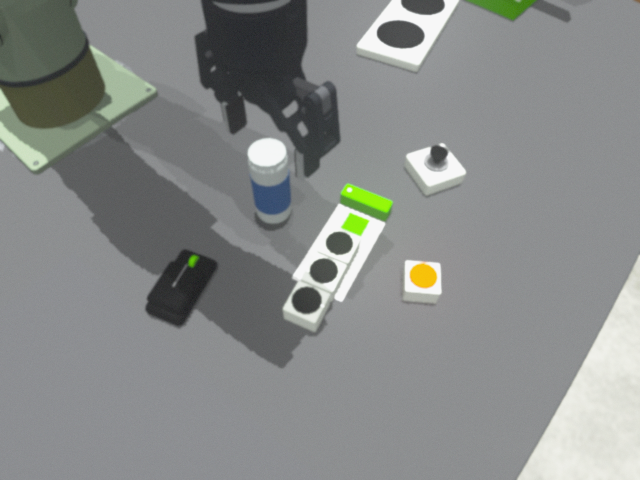

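View pics/side0.png

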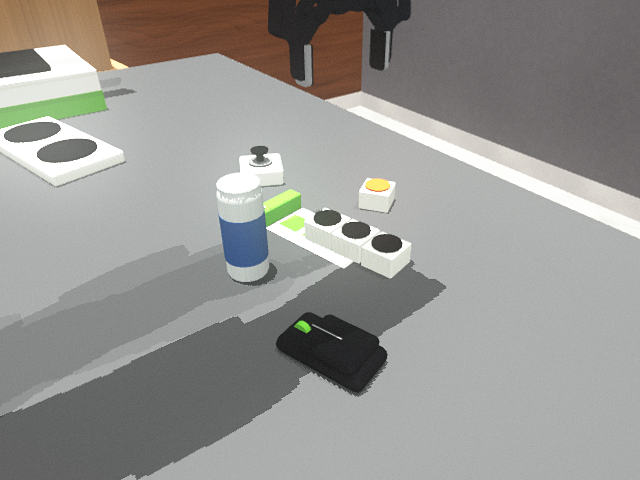

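Scene: caps at about (340,243), (324,271) and (307,300), the stop at (366,202), and the orange spare at (423,280). The bottle at (270,180) is beside the stop. Side: caps at (327,218), (356,230) and (387,243). Next I'll measure these.

```bash
cat > h.py <<'E'
from workcell import monitor, optics, ctrl, finder
import cv2,numpy as np
def ray(c,px,z):
    i=optics.camera_info(c);T=np.array(i["camera_from_world"]);R,t=T[:3,:3],T[:3,3]
    u=cv2.undistortPoints(np.array(px,float).reshape(-1,1,2),np.array(i["mtx"]),np.array(i["distortion"])).reshape(-1,2)
    d=np.c_[u,np.ones(len(u))]@R; o=-R.T@t
    return o+d*((z-o[2])/d[:,2])[:,None]
def blobs(im,roi,f,amin):
    x0,y0,x1,y1=roi;m=np.zeros(im.shape[:2],np.uint8);m[y0:y1,x0:x1]=f(im.astype(int))[y0:y1,x0:x1]
    n,l,st,ce=cv2.connectedComponentsWithStats(m)
    return [(st[k,4],ce[k],l==k) for k in range(1,n) if st[k,4]>amin]
black=lambda a:a.max(2)<45
green=lambda a:(a[...,1]>a[...,0]+60)&(a[...,1]>a[...,2]+80)
white=lambda a:a.min(2)>150
def rect(P): return cv2.minAreaRect((P[:,:2]*1000).astype(np.float32))
E
python3 - <<'E'
from h import *
for c,roi in(("scene",(280,178,400,335)),("side",(262,188,415,277))):
    z=np.load(c+".npz");im=z["im"]
    for a,ce,m in blobs(im,roi,black,60):
        print(c,"cap",a,ce.round(),(ray(c,[ce],.034)[0]*1000).round(1))
    for a,ce,m in blobs(im,roi,green,60):
        ys,xs=np.nonzero(m);px=np.c_[xs,ys]
        print(c,"green",a,ce.round(),"z0",rect(ray(c,px,.0005)),"z26",rect(ray(c,px,.026)))
        hull=cv2.approxPolyDP(cv2.convexHull(px.astype(np.int32)),2,True)[:,0]
        print(hull.tolist(),(ray(c,hull,.026)[:,:2]*1000).round().tolist())
    for a,ce,m in blobs(im,roi,white,200):
        ys,xs=np.nonzero(m);hull=cv2.approxPolyDP(cv2.convexHull(np.c_[xs,ys].astype(np.int32)),2,True)[:,0]
        print("white",a,hull.tolist(),(ray(c,hull,0)[:,:2]*1000).round().tolist())
E
python3 -c "
import cv2
a=cv2.imread('pics/scene0.png')[170:340,240:460];b=cv2.imread('pics/side0.png')[150:290,220:430]
import numpy as np
a=cv2.resize(a,(510,394),interpolation=2)
a=cv2.resize(cv2.imread('pics/scene0.png')[170:340,260:460],(400,340));b=cv2.resize(cv2.imread('pics/side0.png')[170:290,230:430],(400,240))
cv2.imwrite('pics/crop.png',np.vstack([a,b]))"
```

```text
scene green 758 [367. 199.] z0 ((574.8829345703125, 180.98114013671875), (80.44995880126953, 31.605928421020508), 12.816365242004395) z26 ((585.954345703125, 163.216064453125), (76.88845825195312, 30.206768035888672), 12.816347122192383)
[[392, 203], [388, 212], [384, 213], [341, 195], [341, 191], [348, 183], [391, 200]] [[620.0, 182.0], [625.0, 165.0], [622.0, 159.0], [554.0, 145.0], [549.0, 151.0], [547.0, 170.0], [615.0, 185.0]]
scene green 365 [355. 224.] z0 ((591.64599609375, 132.56353759765625), (31.487394332885742, 31.268476486206055), 13.326302528381348) z26 ((601.9754638671875, 116.94189453125), (30.093521118164062, 29.88424301147461), 13.326394081115723)
[[368, 221], [360, 235], [342, 227], [350, 213]] [[613.0, 133.0], [619.0, 107.0], [592.0, 101.0], [585.0, 127.0]]
white 4410 [[386, 223], [387, 226], [344, 300], [314, 330], [285, 317], [283, 306], [292, 274], [337, 203]] [[625.0, 164.0], [630.0, 161.0], [658.0, 25.0], [656.0, -33.0], [616.0, -44.0], [603.0, -34.0], [579.0, 10.0], [547.0, 146.0]]
white 471 [[396, 251], [399, 255], [398, 278], [386, 293], [379, 293], [365, 279], [390, 251]] [[665.0, 134.0], [673.0, 131.0], [693.0, 100.0], [695.0, 70.0], [687.0, 64.0], [660.0, 69.0], [659.0, 128.0]]
side green 475 [282. 210.] z0 ((599.5802612304688, 179.11318969726562), (97.96554565429688, 32.99201202392578), 12.657275199890137) z26 ((577.7255249023438, 140.7916717529297), (91.45729064941406, 30.800228118896484), 12.657288551330566)
[[300, 194], [299, 207], [266, 224], [265, 212]] [[620.0, 162.0], [597.0, 131.0], [537.0, 119.0], [551.0, 148.0]]
white 9387 [[414, 263], [393, 276], [262, 276], [262, 188], [414, 188]] [[661.0, -39.0], [622.0, -43.0], [491.0, 53.0], [606.0, 258.0], [805.0, 109.0]]
```

View pics/crop.png

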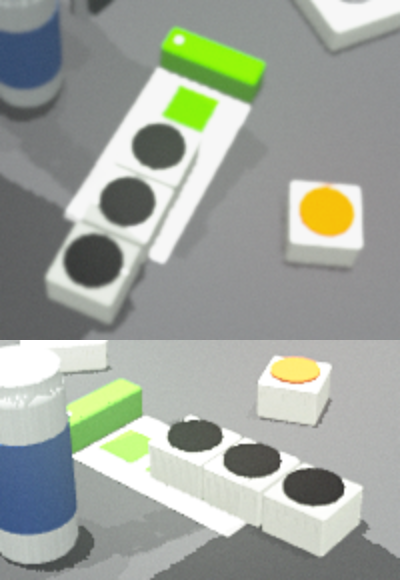

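```bash
cat >> h.py <<'E'
th=np.radians(103.1);ux=np.array([np.cos(th),np.sin(th)]);uy=np.array([-ux[1],ux[0]]);O=np.array([.5866,.155])
def dock(p): d=np.asarray(p)[...,:2]-O; return np.stack([d@ux,d@uy],-1)*1000
E
python3 - <<'E'
from h import *
for c,pts in(("scene",[(340,243),(324,271),(307,300),(423,276)]),("side",[(327,218),(356,230),(387,243)])):
    im=np.load(c+".npz")["im"]
    for p in pts:
        g=im.max(2) if p[0]!=423 else im[...,2]; print(g[p[1],p[0]],end=" ")
        m=(g<110).astype(np.uint8);n,l,st,ce=cv2.connectedComponentsWithStats(m,connectivity=4)
        k=l[p[1],p[0]];w=ray(c,[ce[k]],.034)[0];e=rect(ray(c,np.argwhere(l==k)[:,::-1],.034))
        print(c,st[k,4],ce[k].round(1),(w*1000).round(1),"dock",dock(w).round(1),np.round(e[1]))
im=np.load("scene.npz")["im"]
print("corners", dock(ray("scene",[[337,203],[386,223],[292,274],[344,300]],0)).round(1).tolist())
# stop edges in side/scene
print("stop top corners",dock(ray("scene",[[341,191],[348,183],[391,200],[388,207]],.026)).round(1).tolist())
print("side mat near corner", dock(ray("side",[[230+228/2,170+195/2]],0)).round(1))
# side green sq
E
```

```text
85 scene 421 [339.  242.8] [608.7  73.4  34. ] dock [-84.5  -3.1] [33. 32.]
80 scene 480 [323.3 270.4] [620.7  26.6  34. ] dock [-132.8   -4.1] [34. 34.]
67 scene 578 [306.2 299.9] [632.3 -19.9  34. ] dock [-180.7   -4.9] [35. 35.]
10 scene 498 [422.9 275.4] [723.6 105.   34. ] dock [ -79.7 -122.1] [34. 35.]
90 side 338 [327.1 217.5] [605.1  73.   34. ] dock [-84.1   0.5] [39. 35.]
84 side 381 [355.7 229.6] [617.1  26.3  34. ] dock [-132.2   -0.6] [38. 36.]
69 side 442 [386.4 242.9] [628.7 -20.3  34. ] dock [-180.2   -1.3] [40. 36.]
corners [[0.2, 40.9], [0.2, -39.9], [-139.8, 40.2], [-142.5, -40.5]]
stop top corners [[4.2, 37.2], [23.1, 34.8], [23.1, -34.9], [9.0, -36.1]]
side mat near corner [[-143.9   36.8]]
```

Call:
send_rows --series '[[[18,0,0,0,-0.73,0,0],[18,0,0,0,-0.73,0,0],[18,0,0,0,-0.73,0,0],[18,0,0.25,0.4,0,0,0],[18,0,0.25,0.4,0,0,0],[18,0.5,0.25,0.4,0,0,0],[18,0.5,0.24,0.43,0,0,0],[18,0.7,0,0,0,0,0],[18,0.7,0,0,0,0,0],[18,0.6,0,0,0,0,0]]]'

```text
time_s: 1.3
ee_pos: [0.6413, -0.0682, 0.0794]
orientation: [1.038, 1.31, -1.039]
wrist_force: [0.1, 0.1, -0.4]
gripper_width: 0.184
```

```bash
cat >> h.py <<'E'
from scipy.spatial.transform import Rotation as Rn
def show():
    s=monitor.state();R=Rn.from_rotvec(s["orientation"]).as_matrix();p=np.array(s["ee_pos"])
    print("t",round(s["time_s"],2),"tcp",p.round(4),"dock",dock(p).round(1),"F",np.round(s["wrist_force"],1),"w",round(float(s["gripper_width"]),3))
    print("z·(-ux),z·uy",(-R[:2,2]@ux).round(4),(R[:2,2]@uy).round(4),"x",R[:,0].round(3))
E
python3 - <<'E'
from h import *
show()
a,_=optics.grab_frame("wrist");b,_=optics.grab_frame("scene")
cv2.imwrite("pics/w1.png",np.vstack([cv2.resize(a,(400,300)),cv2.resize(b[150:390,200:520],(400,300))])[...,::-1])
E
```

```text
t 1.3 tcp [ 0.6413 -0.0682  0.0794] dock [-229.7   -2.7] F [ 0.1  0.1 -0.4] w 0.184
z·(-ux),z·uy 1.0 -0.0006 x [-0.001  0.    -1.   ]
```

View pics/w1.png

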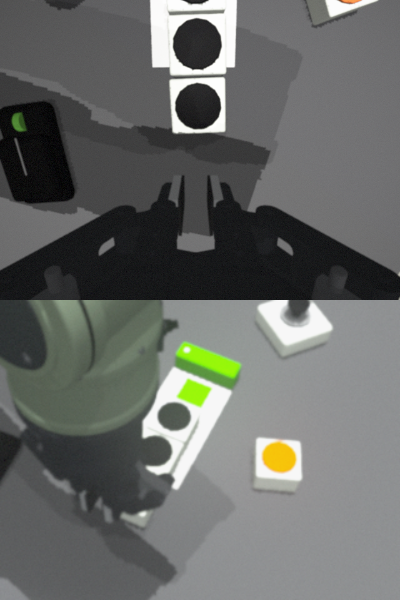

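The wrist view shows the shut fingers centred on the rear pod (columns 197 and 198) and square to the row. I'll descend, then push.

Call:
send_rows --series '[[[18,0.5,0,0,0,0,0],[18,0.5,0,0,0,0,0],[18,0.36,0,0,0,0,0],[18,0,0,-0.1,0,0,0],[18,0,0,-0.1,0,0,0],[18,0,0,-0.1,0,0,0],[18,0,0,-0.1,0,0,0],[18,0,0,-0.1,0,0,0],[18,0,0,-0.1,0,0,0],[18,0,0,0,0,0,0]]]'

```text
time_s: 2.4
ee_pos: [0.6349, -0.038, 0.0135]
orientation: [1.038, 1.309, -1.038]
wrist_force: [0.6, -0.3, 0.5]
gripper_width: 0.185
```

```bash
python3 - <<'E'
from h import *
show()
a,_=optics.grab_frame("wrist");b,_=optics.grab_frame("side")
cv2.imwrite("pics/w2.png",np.vstack([cv2.resize(a,(400,300)),cv2.resize(b[130:310,200:440],(400,300))])[...,::-1])
E
```

```text
t 2.4 tcp [ 0.6349 -0.038   0.0135] dock [-198.9   -3.3] F [ 0.6 -0.3  0.5] w 0.185
z·(-ux),z·uy 1.0 -0.0014 x [ 0.  0. -1.]
```

View pics/w2.png

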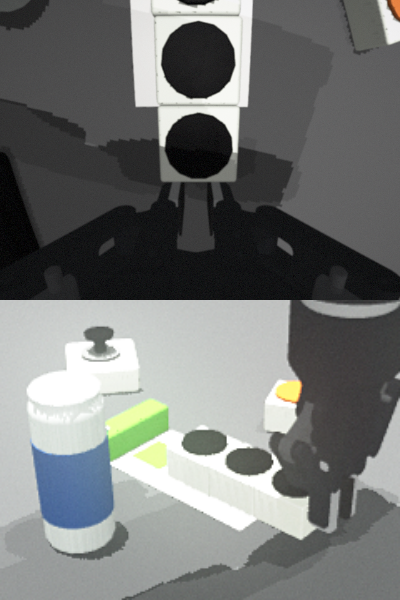

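In contact. Side view: row straight and closed up, gap to the mid pod shut. Next push is 40 mm at 40 mm/s.

Call:
send_rows --series '[[[18,0,0,-0.08,0,0,0],[18,0,0,-0.08,0,0,0],[18,0,0,-0.08,0,0,0],[18,0,0,-0.08,0,0,0],[18,0,0,-0.08,0,0,0],[18,0,0,-0.08,0,0,0],[18,0,0,-0.08,0,0,0],[18,0,0,-0.08,0,0,0],[18,0,0,-0.08,0,0,0],[18,0,0,-0.08,0,0,0]]]'

```text
time_s: 3.5
ee_pos: [0.6257, 0.0004, 0.0133]
orientation: [1.039, 1.309, -1.039]
wrist_force: [0.6, -1.9, -1.5]
gripper_width: 0.177
```

```bash
python3 - <<'E'
from h import *
show()
a,_=optics.grab_frame("wrist");b,_=optics.grab_frame("side")
cv2.imwrite("pics/w3.png",np.vstack([cv2.resize(a,(400,300)),cv2.resize(b[130:310,200:440],(400,300))])[...,::-1])
E
```

```text
t 3.5 tcp [6.257e-01 4.000e-04 1.330e-02] dock [-159.5   -3. ] F [ 0.6 -1.9 -1.5] w 0.177
z·(-ux),z·uy 1.0 -0.0007 x [-0.  0. -1.]
```

View pics/w3.png

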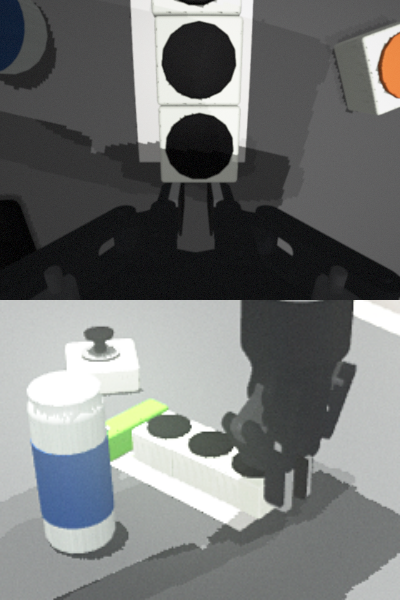

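Row still straight and almost at the stop. I'll finish gently and watch the force.

Call:
send_rows --series '[[[18,0,0,-0.04,0,0,0],[18,0,0,-0.04,0,0,0],[18,0,0,-0.04,0,0,0],[18,0,0,-0.04,0,0,0]]]'

```text
time_s: 4.0
ee_pos: [0.624, 0.0078, 0.0133]
orientation: [1.039, 1.309, -1.039]
wrist_force: [1.0, -3.2, 1.0]
gripper_width: 0.181
```

Call:
send_rows --series '[[[18,0,0,-0.03,0,0,0],[18,0,0,0,0,0,0]]]'

```text
time_s: 4.2
ee_pos: [0.6236, 0.0097, 0.0133]
orientation: [1.039, 1.309, -1.038]
wrist_force: [0.1, -0.7, 0.5]
gripper_width: 0.179
```

Call:
send_rows --series '[[[18,0,0,-0.03,0,0,0],[18,0,0,0,0,0,0]]]'

```text
time_s: 4.4
ee_pos: [0.6233, 0.0109, 0.0133]
orientation: [1.039, 1.309, -1.039]
wrist_force: [0.1, -1.0, 1.5]
gripper_width: 0.175
```

Call:
send_rows --series '[[[18,0,0,-0.03,0,0,0],[18,0,0,-0.03,0,0,0],[18,0,0,0,0,0,0]]]'

```text
time_s: 4.7
ee_pos: [0.6229, 0.0117, 0.0133]
orientation: [1.038, 1.306, -1.041]
wrist_force: [3.2, -12.3, -0.4]
gripper_width: 0.184
```

```bash
python3 - <<'E'
from h import *
show()
a,_=optics.grab_frame("wrist");b,_=optics.grab_frame("side")
cv2.imwrite("pics/w4.png",np.vstack([cv2.resize(a,(400,300)),cv2.resize(b[160:290,230:405],(400,300))])[...,::-1])
E
```

```text
t 4.7 tcp [0.6229 0.0117 0.0133] dock [-147.8   -2.9] F [  3.2 -12.3  -0.4] w 0.184
z·(-ux),z·uy 1.0 0.0004 x [ 0.001 -0.003 -1.   ]
```

View pics/w4.png

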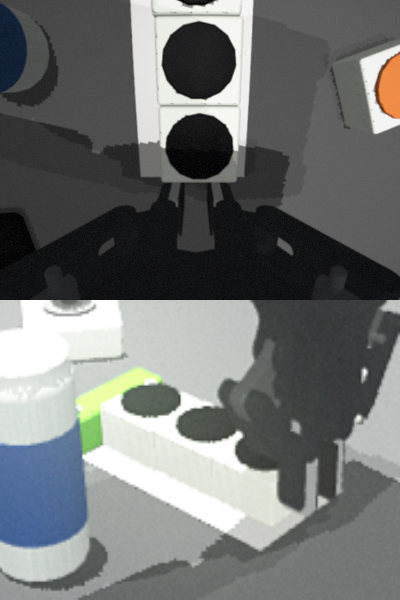

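The force rose to 12 N as the TCP stalled at dock x = -148 mm, which is where it should be with the row against the stop. I'll back off, rise, and check.

Call:
send_rows --series '[[[18,0,0,0.1,0,0,0],[18,0,0,0.3,0,0,0],[18,0,0,0.4,0,0,0],[18,-0.6,0,0.3,0,0,0],[18,-0.9,0,0.4,0,0,0],[18,-0.9,0,0.4,0,0,0],[18,-0.6,0,0.4,0,0,0],[18,0,0,0.4,0,0,0],[18,0,0,0,0,0,0]]]'

```text
time_s: 5.7
ee_pos: [0.6534, -0.1217, 0.1638]
orientation: [1.04, 1.306, -1.042]
wrist_force: [-0.2, 0.4, 0.2]
gripper_width: 0.177
```

```bash
python3 - <<'E'
from h import *
show()
ims=[]
for c,pts in(("scene",[(361,207),(345,234),(329,261)]),("side",[(290,207),(318,219),(340,230)])):
    im,d=optics.grab_frame(c);ims.append(im)
    n,l,st,ce=cv2.connectedComponentsWithStats((im.max(2)<110).astype(np.uint8),connectivity=4)
    for k in range(1,n):
        if 250<st[k,4]<800:
            w=ray(c,[ce[k]],.034)[0]; D=dock(w)
            if abs(D[1])<40 and -200<D[0]<10: print(c,st[k,4],ce[k].round(),D.round(1))
cv2.imwrite("pics/f.png",np.vstack([cv2.resize(ims[0][160:310,270:430],(400,300)),cv2.resize(ims[1][160:290,230:405],(400,300))])[...,::-1])
E
```

```text
t 5.7 tcp [ 0.6534 -0.1217  0.1638] dock [-284.7   -2.3] F [-0.2  0.4  0.2] w 0.177
z·(-ux),z·uy 1.0 0.0028 x [ 0.001 -0.002 -1.   ]
scene 353 [358. 212.] [-24.8  -3.7]
scene 387 [345. 236.] [-70.4  -4.8]
scene 433 [330. 261.] [-116.2   -5.4]
side 292 [321. 213.] [-70.4  -2.2]
side 355 [347. 225.] [-115.8   -2.1]
```

View pics/f.png

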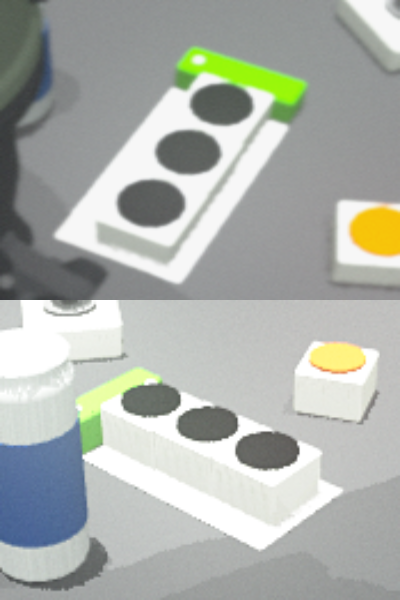

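All three pods are seated, closed up and straight, so I'll hand the job in.

```bash
python3 -c "
from workcell import ctrl;print(ctrl.sign_off())"
```

```text
the job is handed in; nothing more can be done
None
```

I pushed the row along the mat with the fingers part-open against the rear pod until the front pod met the stop. The force rose to about 12 N as the row stopped moving. I then backed off, raised the arm clear and handed the job in at about 6 s; no verdict was reported.

| Pod | x found (mm) | Seated x (mm) |
|---|---|---|
| Front | -25 | -23 |
| Middle | -70 | -69 |
| Rear | -116 | -115 |

- **Line:** the pods sit about 2 to 5 mm to one side of the mat's centre line, against the 15 mm allowed. They look flat, square and closed up in the pictures; I did not measure each pod's angle.
- **Camera disagreement:** the scene and side cameras differ by 3 mm or so sideways, which is within the tolerances.
- **Missed check:** the side camera measurement did not pick out the front pod's cap. Its position comes from the scene camera alone, though the side picture shows it against the stop.

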